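# Hang the drip cup on the free branch of the burette-stand tree

## Task

Turn the grey carousel by its red knob until its free branch (the one with no cup) comes round to the front and rests against the carousel's stop, without straining the stop. Then take the white drip cup from the bench, thread its eye over that branch's pin with the cup pointing straight out from the tree, and press it gently down until it is fully home. Let go, leaving the tree at its stop and the other things on the bench where they are.

Things in the scene. Friction and masses are not known exactly. Their poses are not given: they have to be found in the camera images.
- stand: Fixed grey carousel stand, round foot 170 mm across. Origin: under its centre, on the bench surface and on the tree's vertical turning axis. Its -x axis is the front (red bar on the foot), where the free branch must end. Three of the tree's pins carry fixed cups (blue, grey, blue) shaped like the white one: centres 145 mm from the axis, tops 205 mm and undersides 110 mm above the bench.
- tree (a joint): Turn of the four-branched tree, rad, growing counter-clockwise seen from above. 0 = against the stop, free branch (yellow flash) pointing to the stand's -x; starts between -2.0 and -0.8 and cannot pass 0. Friction of 0.2 N m holds it where it is left. Branches are level, 120 mm above the bench, 90 degrees apart, each with an upright 10 mm pin 100 mm from the axis.
- stop (a joint): Yield of the sprung stop plate under the tree, rad; 0 = relaxed. Stiffness 20 N m/rad: the tree's friction alone moves it 0.01, and more than 0.05 (1 N m, about 15 N at the knob) strains it.
- knob (a point): Centre of the red turning knob, an upright cylinder 18 mm in diameter and 50 mm tall (185 to 235 mm above the bench, this point 210) on a 10 mm post, 65 mm from the turning axis, midway between two branches: at tree = 0 it lies 45 degrees clockwise (from above) of the stand's +x. Moves with the tree.
- seat (a point): On the free pin's axis, 134 mm above the bench: the lowest place the eye's underside can have when fully home. The brass set nut that stops it is screwed 0 to 12 mm higher, unmeasured. Pin 10 mm in diameter, tip 184 mm above the bench, its last 10 mm tapered to 3 mm. Moves with the tree; z up.
- cup_grip (a point): Loose white drip cup, 44 mm across, rim 50 mm high, about 120 g, standing on the bench. This point: centre of its orange upright grip fin, 10 mm thick (y), 40 mm long (x), 50 to 95 mm above the underside (point at 72.5). +x points to the eye, z up. When hung the cup is outboard of the pin, its +x towards the carousel axis.
- cup_eye (a point): Centre of the lower mouth of the eye's bore on the white cup: 45 mm along the cup's +x from the fin's centre, 24 mm above the underside (48.5 mm below cup_grip). The orange eye block is a 26 mm cube with a square vertical through bore 12.4 mm wide. Axes as cup_grip.
- dish: Bystander: shallow glass dish, 76 mm across, 16 mm high, on the bench under the loading place. Origin under its centre.
- beaker: Bystander: glass beaker, 72 mm across, 95 mm high. Origin under its centre.
- amber: Bystander: amber bottle, 60 mm across, 130 mm high. Origin under its centre.
- jar: Bystander: white jar, 64 mm across, 70 mm high. Origin under its centre.
- weight: Bystander: brass calibration weight, 36 mm across, 50 mm high. Origin under its centre.
- spatula: Bystander: flat steel laboratory spatula 170 mm long, 5 mm thick, lying on the bench. Origin under its centre.
- sleeve (a joint): Travel, m, of the black rubber sleeve (20 mm disc) on the free pin: 0 = up, as it starts, 0.012 = down on the set nut. The eye rests on it. It resists being pushed down with about 7 N all the way, stops hard on the nut (eye fully home) and stays where it is pushed.
Mind the look-alikes: they are no part of the job. What is shaped like the part that bears cup_grip but purple or yellow is not meant.

How it is judged:
By the outcome, as a careful person would: the job done as asked, in the order asked, and still so for the second after the job is handed in, with the robot touching nothing.
It also fails if it takes over 72 s, if anything falls off the work surface, if the arm or the gripper's body presses on something with over 40 N, if the wrist force passes 120 N, or if a joint passes its speed limit or range.

## Robot

A 6-joint arm with a two-finger parallel gripper is mounted at the origin on the work surface. World frame = base frame: x ahead of the robot, y to its left, z up, the work surface at z = 0. Lengths are in m, angles in rad, forces in N, time in s.
With the tool pointing down it reaches from about 0.375 to 0.9 m from the base axis. Payload 3.1 kg.
Tool frame: the origin (TCP) lies between the finger pads; the fingertips stand 8 mm ahead of it and the grasp point (between the pads) lies 11 mm behind it; z points along the fingers, y is the line along which they close (so a half turn about z gives the same grasp; the last joint's range is limited). The gripper opens to 85 mm and grips with 20 to 120 N. Pads are 22 mm wide; open, the fingers measure 114 mm over their backs; the gripper's body (76 mm by 85 mm) begins 54 mm behind the grasp point. The pads swing forward as they close: fully open they stand 13 mm farther back than shut.
Start: joints at [1.113, 0.527, 1.433, -0, 1.181, -0.178], TCP at [0.172, 0.601, 0.239] pointing down, gripper open.
Joint ranges: [-3.08, 3.08], [-0.75, 2.2], [0.22, 2.44], [-1.43, 4.57], [0, 2.65], [-2.85, 2.85]. Speed limits (rad/s): [2.79, 2.79, 3.14, 3.14, 3.14, 3.14].

## Interface

Orientations are given as a unit quaternion [x, y, z, w].
In Python, from station import readout, cams, sign_off gives the robot as it stands.
- The arm moves only by the tool send_rows, never from a script. Its argument "commands" is text: rows parted by semicolons, each of 5 numbers parted by spaces: the finger opening in mm, from 0 to 85.4, then the shift along the tool's x, y, z each as a share of 0.02 m, from -1 to 1, then the turn about the tool's z as a share of 4 degrees, from -1 to 1. In form: grip dx dy dz spin; .... A call has 1 to 20 rows; each row shifts and turns the commanded pose from where the row before left it, along the tool's axes as they then stand; what a row does not reach is not made up. A row lasts 1/12 s, in which the tool goes at most 41.7 mm and 7.16 degrees, less where a joint would pass 70% of its speed; a pose out of reach is approached as far as the arm can. A call with a number of a shift or a turn outside -1 to 1 is refused whole. A call with a gripper value outside its range is refused whole. The fingers move at their own pace and stop on an object; "grip_force" is the grip in N (left out, the last holds). Time passes only in rows, so rows that do not move let the fingers close. It gives the time, the measured TCP pose, the force, the opening and the grip force at its end, in the units of the state.
- readout.sense(): the state, without advancing time (a new reading comes with each control period).
- cams.snapshot(name): name is "scene" or "top" or "wrist"; returns a dict with "pixels" (480x640x3 uint8, red, green, blue), "intrinsics" (3x3 intrinsics, pixels), "eye" and "rotation" of the camera in the world. Camera axes: x right, y down, z forward; pixel columns grow to the right and rows downward; lengths in m; the calibration is good to about 2 mm. A picture is of the moment at which its call begins. There is no depth.
- sign_off(): hands the job in; it is judged then, once.
The state is a dict: "t": time; "q": joint angles; "qd": joint speeds; "tau": joint torques, N m; "tcp_pos": TCP position; "tool_rot": TCP orientation; "force": force on the tool from outside, world axes, zero at the start; "ft_torque": the same for the moment, N m; "finger_gap": opening from 0.0 (shut) to 1.0 (fully open); "gripper_force": force on a finger pad.
Only numpy, scipy, OpenCV 4.12 (cv2) and the standard library are available. Lean on these libraries where they do the work, as an engineer would, in place of code of your own. Each camera call takes 0.05 s, during which the arm holds its last target. There are 200 camera calls.

## Working session

There is one attempt and no reset: what is moved stays moved. The work goes in short steps, Python scripts to look and compute and a tool call to move; the robot and the scene stay as the last step left them, time stands still between calls to the robot, and variables do not carry over. Pictures are saved under pics/ and viewed, at most 12 in all, crops included, and the job is handed in when it is done.

Besides the shell and the picture viewer there is one more tool, called after "Emit:" as name(argument=value, ...) on one line, values as JSON. send_rows: Moves the arm, as the interface text tells. Its arguments: {"type":"object","properties":{"commands":{"type":"string"},"grip_force":{"type":"number"}},"required":["commands"]}

```bash
mkdir -p pics; cat > h.py <<'E'
import numpy as np, cv2
from station import readout, cams, sign_off
def snap(n,f=None):
    s=cams.snapshot(n)
    if f: cv2.imwrite('pics/'+f,cv2.cvtColor(s['pixels'],cv2.COLOR_RGB2BGR))
    np.savez('last_%s.npz'%n,**{k:np.array(v) for k,v in s.items()})
    return s
def load(n): return dict(np.load('last_%s.npz'%n))
def ray(s,u,v):
    d=np.array(s['rotation'])@np.linalg.inv(np.array(s['intrinsics']))@np.array([u,v,1.]); return np.array(s['eye']),d
def onz(s,u,v,z):
    e,d=ray(s,u,v); return e+d*(z-e[2])/d[2]
def proj(s,p):
    c=np.array(s['rotation']).T@(np.array(p)-np.array(s['eye'])); q=np.array(s['intrinsics'])@c; return q[:2]/q[2]
E
python3 - <<'E'
from h import *
for n in('scene','top'):
    s=snap(n,n+'1.png'); print(n,s['intrinsics'],s['eye'],s['rotation'])
s=readout.sense(); print(s['t'],s['tcp_pos'],s['tool_rot'])
E
```

```text
scene [[501.658339     0.         313.08192873]
 [  0.         501.658339   235.5494817 ]
 [  0.           0.           1.        ]] [ 1.22701145 -0.11414563  1.2801166 ] [ 0.7405851   0.61646457 -0.17508412 -0.20211553]
top [[616.42926853   0.         326.33363736]
 [  0.         616.42926853 243.15708799]
 [  0.           0.           1.        ]] [ 2.87133913e-01 -5.36376419e-04  1.57372807e+00] [-0.70382904  0.70436964 -0.06376434  0.06649962]
0.1 [0.1716832  0.60029277 0.23841928] [ 1.38934916e-01  9.90301009e-01 -9.53080613e-04 -3.03346548e-04]
```

View pics/scene1.png

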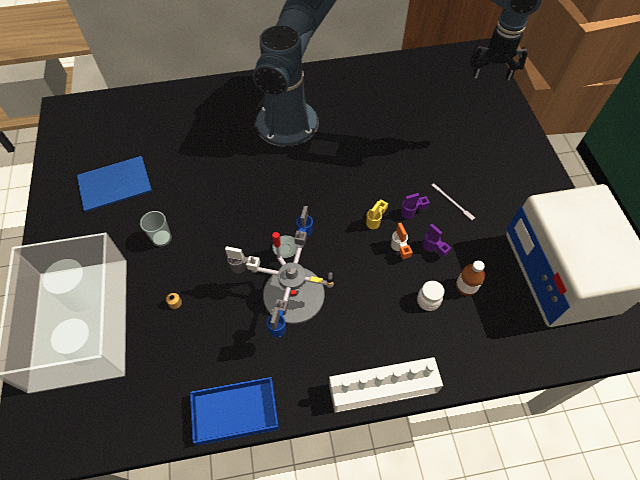

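View pics/top1.png

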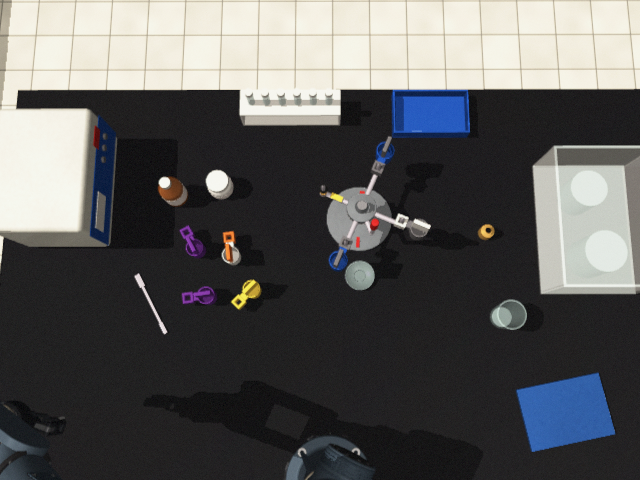

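```bash
cat >> h.py <<'E'
from scipy.spatial.transform import Rotation as R
def _M(s): 
    r=np.array(s['rotation']); return R.from_quat(r).as_matrix() if r.size==4 else r
def ray(s,u,v):
    d=_M(s)@np.linalg.inv(np.array(s['intrinsics']))@np.array([u,v,1.]); return np.array(s['eye']),d
def proj(s,p):
    c=_M(s).T@(np.array(p)-np.array(s['eye'])); q=np.array(s['intrinsics'])@c; return q[:2]/q[2]
def tri(a,ua,b,ub):
    e1,d1=ray(a,*ua);e2,d2=ray(b,*ub);A=np.c_[d1,-d2];t=np.linalg.lstsq(A,e2-e1,rcond=None)[0]
    p,q=e1+t[0]*d1,e2+t[1]*d2; return (p+q)/2,np.linalg.norm(p-q)
E
python3 - <<'E'
from h import *
T=load('top');S=load('scene')
c=cv2.cvtColor(T['pixels'],cv2.COLOR_RGB2BGR)
a=cv2.resize(c[130:290,300:450],None,fx=3.6,fy=3.6,interpolation=cv2.INTER_CUBIC)
b=cv2.resize(c[220:320,170:270],None,fx=2.4,fy=2.4,interpolation=cv2.INTER_CUBIC)
o=np.zeros((576,790,3),np.uint8);o[:a.shape[0],:a.shape[1]]=a;o[:240,545:785]=b
cv2.imwrite('pics/crop1.png',o)
def blobs(s,lo,hi,roi,mn=8):
    h=cv2.cvtColor(s['pixels'],cv2.COLOR_RGB2HSV);m=cv2.inRange(h,lo,hi)
    k=np.zeros_like(m);x0,y0,x1,y1=roi;k[y0:y1,x0:x1]=m[y0:y1,x0:x1]
    n,l,st,ce=cv2.connectedComponentsWithStats(k)
    return [(ce[i].round(1).tolist(),st[i].tolist()) for i in range(1,n) if st[i][4]>=mn]
R_=((0,170,90),(4,255,255))
print('redT',blobs(T,*R_,(320,170,410,270)));print('redS',blobs(S,*R_,(250,200,350,320)))
O=((5,170,90),(16,255,255))
print('orT',blobs(T,*O,(210,220,260,280)));print('orS',blobs(S,*O,(370,210,430,270)))
Y=((20,140,90),(32,255,255))
print('yT',blobs(T,*Y,(310,170,360,215),3));print('yS',blobs(S,*Y,(290,265,345,300),3))
for n,u in(('foot',(359,218)),('redbar',(358,242)),('dish',(360,276)),('cup',(231,255))): print(n,onz(T,*u,0.01))
E
```

```text
redT [([374.1, 223.7], [370, 219, 9, 11, 68]), ([357.2, 242.2], [356, 237, 3, 10, 23])]
redS [([276.1, 238.7], [272, 232, 8, 15, 89]), ([293.0, 292.0], [291, 290, 5, 5, 23])]
orT [([228.4, 236.3], [223, 231, 12, 12, 114]), ([228.1, 252.1], [225, 244, 7, 17, 85])]
orS [([401.1, 231.7], [397, 223, 10, 19, 123]), ([405.6, 251.5], [400, 245, 13, 14, 133])]
yT [([336.3, 196.7], [331, 192, 12, 10, 65])]
yS [([316.1, 279.1], [310, 276, 13, 7, 57])]
foot [ 0.64537237 -0.07947506  0.01      ]
redbar [ 0.58188134 -0.07625184  0.01      ]
dish [ 0.49348965 -0.08049152  0.01      ]
cup [0.54821832 0.2507793  0.01      ]
```

View pics/crop1.png

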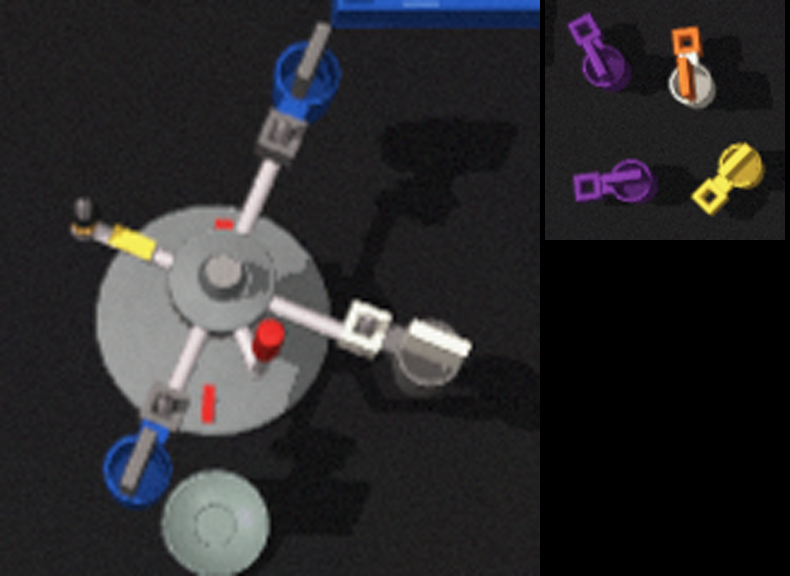

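```bash
python3 - <<'E'
from h import *
T=load('top');S=load('scene')
h=cv2.cvtColor(T['pixels'],cv2.COLOR_RGB2HSV)
m=((h[...,2]>70)&(h[...,1]<60)).astype(np.uint8);k=np.zeros_like(m);k[180:255,320:400]=m[180:255,320:400]
k=cv2.morphologyEx(k,cv2.MORPH_OPEN,np.ones((15,15),np.uint8))
c=max(cv2.findContours(k,0,1)[0],key=cv2.contourArea);c=cv2.convexHull(c);e=cv2.fitEllipse(c);print('foot',e,[onz(T,*e[0],z).round(4) for z in(0.006,.012)])
up,lo,ri,fr=[onz(T,*u,.16) for u in((378.3,167.2),(345.8,242.5),(401.9,220.3),(323,189.7))]
print('axis from eyes',(up+lo)/2,'r',np.linalg.norm(up-lo)/2, 'ri',ri)
ax=(up+lo)/2
for p in(up,lo,ri): d=(p-ax);print(np.degrees(np.arctan2(d[1],d[0])),np.linalg.norm(d))
b=onz(T,357.2,242.2,.012);print('bar',b)
kn=tri(T,(374.1,223.7),S,(276.1,238.7));print('knob',kn); d=kn[0]-ax;print(np.degrees(np.arctan2(d[1],d[0])),np.hypot(*d[:2]))
print('flash',tri(T,(336.3,196.7),S,(316.1,279.1)))
print('eye tri',tri(T,(228.4,236.3),S,(405.6,251.5)),'fin tri',tri(T,(228.1,252.1),S,(401.1,231.7)))
# dish rings
print('dish',onz(T,360,275.5,.016))
E
```

```text
foot ((347.09979248046875, 214.9031524658203), (40.08226776123047, 56.440330505371094), 15.666614532470703) [array([ 0.6546, -0.0487,  0.006 ]), array([ 0.6532, -0.0485,  0.012 ])]
axis from eyes [ 0.64385246 -0.07987045  0.16      ] r 0.09951100598705122 ri [ 0.60534119 -0.17256045  0.16      ]
-23.294621179963322 0.09951100598705122
156.70537882003669 0.09951100598705122
-112.56213465499309 0.10037207313852273
bar [ 0.58098214 -0.07408826  0.012     ]
knob (array([ 0.58571168, -0.10247195,  0.21292807]), np.float64(0.0014413173685947135))
-158.75703153239382 0.062379313526233986
flash (array([ 0.67159255, -0.01826512,  0.12713042]), np.float64(0.0017822276602065595))
eye tri (array([0.59127817, 0.25394085, 0.04032748]), np.float64(0.0001775790368716049)) fin tri (array([0.54482819, 0.24829347, 0.07445971]), np.float64(0.0010149396514526653))
dish [ 0.49397967 -0.08019809  0.016     ]
```

Candidates: white/orange cup (231,250, chosen by description); look-alikes are purple (193,245), purple (205,296) and yellow (250,290). The crop confirms the choice: white cup with an orange eye and fin. The free branch (yellow flash) is at about 67°, and the knob at (0.586,-0.102).

Emit:
send_rows(commands="50 -1 -.9 -.4 0;50 -1 -.9 -.4 0;50 -1 -.9 -.4 0;50 -1 -.9 -.4 0;50 -1 -.9 -.4 0;50 -1 -.9 -.4 0;50 -1 -.9 -.4 0;50 -1 -.9 -.4 0;50 -1 -.9 0 0;50 -1 -.9 0 0;50 -1 -.9 0 0;50 -1 -.9 0 0;50 -1 -.9 0 0;50 -1 -.9 0 0;50 -1 -.9 0 0;50 -1 -.9 0 0;50 -1 -.9 0 0;50 -1 -.9 0 0;50 -1 -.9 0 0;50 -1 -.9 0 0", grip_force=30)

```text
t: 1.77
tcp_pos: [0.4576, 0.1434, 0.303]
tool_rot: [0.139, 0.99, -0.0, -0.0]
force: [0.2, -0.1, 0.1]
finger_gap: 0.582
gripper_force: 0.0
```

Emit:
send_rows(commands="50 -1 -1 0 0;50 -1 -1 0 0;50 -1 -1 0 0;50 -1 -1 0 0;50 -1 -1 0 0;50 -1 -1 0 0;50 -1 -1 0 0;50 -1 -1 0 0;50 -1 -1 0 0;50 0 0 0 1;50 0 0 0 1;50 0 0 0 1;50 0 0 0 1;50 0 0 0 1;50 0 0 0 1;50 0 0 0 1;50 0 0 0 1;50 0 0 0 1;50 0 0 0 1;50 0 0 0 1")

```text
t: 3.43
tcp_pos: [0.5806, -0.0778, 0.3027]
tool_rot: [0.501, 0.865, -0.0, -0.001]
force: [-0.5, -0.2, -0.1]
finger_gap: 0.586
gripper_force: 0.0
```

Emit:
send_rows(commands="50 0 0 0 1;50 0 0 0 1;50 0 0 0 1;50 0 0 0 1;50 0 0 0 1;50 0 0 0 1;50 0 0 0 1;50 0 0 0 1;50 0 0 0 1;50 0 0 0 1;50 0 0 0 1;50 0 0 0 1;50 0 0 0 1;50 0 0 0 1;50 0 0 0 1;50 0 0 0 1;50 0 0 0 1;50 0 0 0 1;50 0 0 0 1;50 0 0 0 1")

```text
t: 5.1
tcp_pos: [0.5806, -0.0778, 0.3027]
tool_rot: [0.94, 0.341, -0.001, -0.0]
force: [0.6, -0.2, -0.2]
finger_gap: 0.583
gripper_force: 0.0
```

```bash
cat >> h.py <<'E'
def st(pr=True):
    s=readout.sense();m=R.from_quat(s['tool_rot']).as_matrix();hy=np.degrees(np.arctan2(m[1,1],m[0,1]))
    if pr: print('t',round(s['t'],2),'tcp',np.round(s['tcp_pos'],4),'hy',round(hy,2),'F',np.round(s['force'],2),'M',np.round(s['ft_torque'],2),'gap',round(s['finger_gap']*85.4,1),'q6',round(s['q'][5],2),'tz',m[:,2].round(3))
    return s,m
def go(p):
    s,m=st(); print('shares',np.round(m.T@(np.array(p)-s['tcp_pos'])/.02,2))
E
python3 - <<'E'
from h import *
go([.586,-.1025,.204])
E
```

```text
t 5.1 tcp [ 0.5806 -0.0778  0.3027] hy -50.17 F [ 0.62 -0.19 -0.2 ] M [-0.02  0.01  0.02] gap 49.8 q6 0.55 tz [-0.001  0.    -1.   ]
shares [-0.58  1.13  4.93]
```

Emit:
send_rows(commands="50 0 0 0 1;50 0 0 0 1;50 0 0 0 1;50 0 0 0 1;50 0 0 0 .5;50 -.1 .6 0 0;50 -.1 .65 0 0;50 0 0 .6 0;50 0 0 .6 0;50 0 0 .6 0;50 0 0 .6 0;50 0 0 .6 0;50 0 0 .6 0;50 0 0 .6 0;50 0 0 .7 0;50 0 0 0 0")

```text
t: 6.43
tcp_pos: [0.5851, -0.1035, 0.2023]
tool_rot: [0.982, 0.191, -0.003, -0.001]
force: [0.3, 0.1, -0.2]
finger_gap: 0.581
gripper_force: 0.0
```

```bash
python3 - <<'E'
from h import *
go([.586,-.1025,.204]); snap('wrist','w1.png')
E
```

```text
t 6.43 tcp [ 0.5851 -0.1035  0.2023] hy -67.99 F [ 0.34  0.1  -0.18] M [0.03 0.02 0.01] gap 49.6 q6 0.82 tz [-0.005  0.002 -1.   ]
shares [ 0.06 -0.03 -0.08]
```

View pics/w1.png

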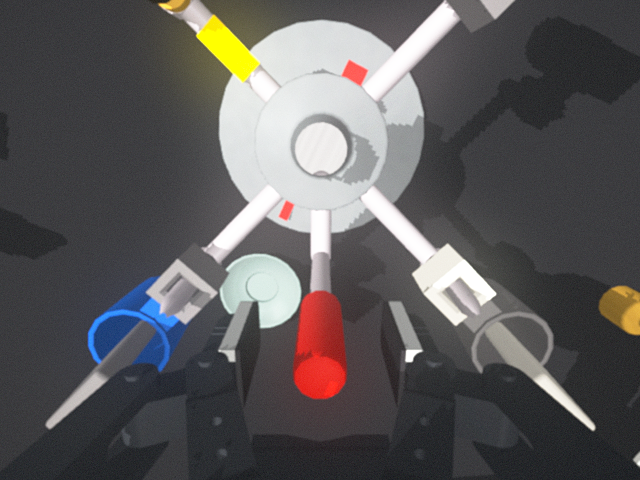

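```bash
python3 - <<'E'
from h import *
W=load('wrist')
print('knobtop',onz(W,320,377,.235))
h=cv2.cvtColor(W['pixels'],cv2.COLOR_RGB2HSV);m=cv2.inRange(h,(0,170,90),(4,255,255))+cv2.inRange(h,(176,170,90),(180,255,255));n,l,s,c=cv2.connectedComponentsWithStats(m)
for i in range(1,n):
    if s[i][4]>50: print(c[i],s[i]); print(onz(W,*c[i],.012))
v=cv2.inRange(h,(0,0,120),(180,60,255))
L=onz(W,219,126,.01);Rr=onz(W,424,124,.01);Tp=onz(W,320,21,.01);B=onz(W,322,234,.01);print(L,Rr,Tp,B)
E
```

```text
knobtop [ 0.58559296 -0.10204736  0.235     ]
[351.98571429  68.42857143] [343  62  23  14  70]
[ 0.70092471 -0.08141233  0.012     ]
[319.66168508 347.65237167] [ 293  292   54  107 4617]
[ 0.45838885 -0.15210691  0.012     ]
[0.62082563 0.0023666  0.01      ] [ 0.68506641 -0.15253939  0.01      ] [ 0.72227902 -0.0459307   0.01      ] [ 0.5668718  -0.11059322  0.01      ]
```

Emit:
send_rows(commands="18 0 0 0 0;10 0 0 0 0;10 0 0 0 0;10 0 0 0 0;10 0 0 0 0;10 0 0 0 0;10 0 0 0 0;10 0 0 0 0", grip_force=30)

```text
t: 7.15
tcp_pos: [0.587, -0.1028, 0.2063]
tool_rot: [0.982, 0.191, 0.001, 0.001]
force: [-0.8, 0.0, 6.2]
finger_gap: 0.198
gripper_force: 29.6
```

Emit:
send_rows(commands="10 .01 .227 0 -1;10 .01 .227 0 -1;10 .01 .227 0 -1;10 .01 .227 0 -1;10 .01 .227 0 -1;10 .01 .227 0 -1")

```text
t: 7.65
tcp_pos: [0.6018, -0.1247, 0.2063]
tool_rot: [0.92, 0.392, -0.0, -0.0]
force: [-2.0, 0.6, 6.9]
finger_gap: 0.198
gripper_force: 29.9
```

```bash
python3 - <<'E'
from h import *
st()
E
```

```text
t 7.65 tcp [ 0.6018 -0.1247  0.2063] hy -43.79 F [-1.97  0.58  6.94] M [ 0.23  0.38 -0.09] gap 16.9 q6 0.38 tz [-0.  0. -1.]
```

Emit:
send_rows(commands="10 .01 .227 0 -1;10 .01 .227 0 -1;10 .01 .227 0 -1;10 .01 .227 0 -1;10 .01 .227 0 -1;10 .01 .227 0 -1;10 .01 .227 0 -1;10 .01 .227 0 -1;10 .01 .227 0 -1")

```text
t: 8.4
tcp_pos: [0.6375, -0.1421, 0.2062]
tool_rot: [0.753, 0.658, -0.001, -0.001]
force: [-3.3, 0.8, 7.1]
finger_gap: 0.202
gripper_force: 29.9
```

Emit:
send_rows(commands="10 .01 .227 0 -1;10 .01 .227 0 -1;10 .01 .227 0 -1;10 .01 .227 0 -1;10 .01 .227 0 -1;10 .01 .227 0 -1;10 .01 .227 0 -1;10 .01 .227 0 -1;10 .01 .227 0 -1;10 0 0 0 0")

```text
t: 9.23
tcp_pos: [0.6776, -0.1345, 0.2062]
tool_rot: [0.513, 0.858, -0.0, -0.0]
force: [-3.7, 0.9, 6.7]
finger_gap: 0.203
gripper_force: 29.9
```

```bash
python3 - <<'E'
from h import *
s,m=st(); print('F tool',m.T@s['force']); d=np.array(s['tcp_pos'])[:2]-[.6445,-.079]; print(np.degrees(np.arctan2(d[1],d[0])),np.hypot(*d))
snap('top','t2.png');snap('scene','s2.png');T=load('top')
c=cv2.cvtColor(T['pixels'],cv2.COLOR_RGB2BGR)
cv2.imwrite('pics/crop2.png',np.hstack([cv2.resize(c[140:290,300:450],(400,400),interpolation=cv2.INTER_CUBIC)]+[cv2.resize(cv2.cvtColor(load('scene')['pixels'],cv2.COLOR_RGB2BGR)[190:340,220:370],(400,400),interpolation=cv2.INTER_CUBIC)]))
E
```

```text
t 9.23 tcp [ 0.6776 -0.1345  0.2062] hy 28.23 F [-3.69  0.88  6.68] M [-0.03  0.67  0.12] gap 17.3 q6 -0.85 tz [-0.001 -0.    -1.   ]
F tool [ 2.51974197 -2.8449305  -6.67429934]
-59.22894841153128 0.06464335090334654
```

View pics/crop2.png

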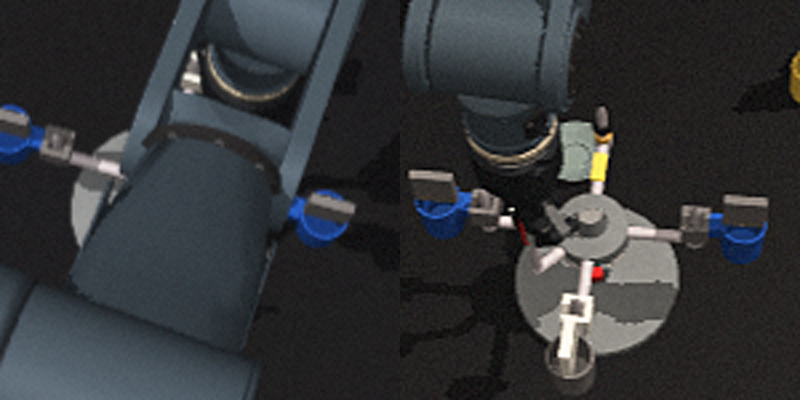

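Emit:
send_rows(commands="10 .003 .113 0 -.5;10 .003 .113 0 -.5;10 .003 .113 0 -.5;10 0 0 0 0")

```text
t: 9.67
tcp_pos: [0.683, -0.1311, 0.2062]
tool_rot: [0.468, 0.884, -0.001, -0.001]
force: [-4.1, -0.3, 6.7]
finger_gap: 0.203
gripper_force: 29.9
```

```bash
cat >> h.py <<'E'
def kn():
    s,m=st(False); d=np.array(s['tcp_pos'])[:2]-[.6445,-.079]; print('t',round(s['t'],2),'Ftool',(m.T@s['force']).round(2),'ang',np.degrees(np.arctan2(d[1],d[0])).round(2),'r',np.hypot(*d).round(4))
E
python3 -c "
from h import *
kn()"
```

```text
t 9.67 Ftool [ 2.08 -3.56 -6.72] ang -53.5 r 0.0648
```

Emit:
send_rows(commands="10 .001 .057 0 -.25;10 .001 .057 0 -.25;10 0 0 0 0")

```text
t: 9.92
tcp_pos: [0.6847, -0.1299, 0.2062]
tool_rot: [0.453, 0.891, -0.001, -0.001]
force: [-2.0, -0.2, 5.5]
finger_gap: 0.2
gripper_force: 29.9
```

```bash
python3 -c "
from h import *
kn()"
```

```text
t 9.92 Ftool [ 1.04 -1.72 -5.52] ang -51.73 r 0.0648
```

Emit:
send_rows(commands="10 0 .057 0 -.25;10 0 0 0 0")

```text
t: 10.08
tcp_pos: [0.6855, -0.1292, 0.2061]
tool_rot: [0.446, 0.895, -0.001, -0.001]
force: [-3.9, -0.1, 6.1]
finger_gap: 0.195
gripper_force: 29.9
```

```bash
python3 -c "
from h import *
kn()"
```

```text
t 10.08 Ftool [ 2.31 -3.18 -6.08] ang -50.75 r 0.0648
```

Expected contact is near -48.5°, so I continue in small steps.

Emit:
send_rows(commands="10 0 .04 0 -.18;10 0 0 0 0")

```text
t: 10.25
tcp_pos: [0.6861, -0.1288, 0.2061]
tool_rot: [0.44, 0.898, -0.001, -0.001]
force: [-4.1, -0.3, 6.6]
finger_gap: 0.204
gripper_force: 29.9
```

Emit:
send_rows(commands="10 0 .04 0 -.18;10 0 0 0 0")

```text
t: 10.42
tcp_pos: [0.6867, -0.1283, 0.2061]
tool_rot: [0.434, 0.901, -0.001, -0.001]
force: [-3.8, -0.4, 6.1]
finger_gap: 0.203
gripper_force: 29.9
```

```bash
python3 -c "
from h import *
kn()"
```

```text
t 10.42 Ftool [ 2.02 -3.26 -6.09] ang -49.42 r 0.0649
```

Emit:
send_rows(commands="10 0 .03 0 -.13;10 0 0 0 0")

```text
t: 10.58
tcp_pos: [0.6872, -0.128, 0.2062]
tool_rot: [0.43, 0.903, -0.001, -0.001]
force: [-4.1, -0.2, 5.7]
finger_gap: 0.201
gripper_force: 29.9
```

```bash
python3 -c "
from h import *
kn()"
```

```text
t 10.58 Ftool [ 2.38 -3.32 -5.71] ang -48.93 r 0.0649
```

Emit:
send_rows(commands="10 0 .03 0 -.13;10 0 0 0 0")

```text
t: 10.75
tcp_pos: [0.6876, -0.1276, 0.2062]
tool_rot: [0.426, 0.905, -0.001, -0.001]
force: [-3.6, -0.0, 6.8]
finger_gap: 0.204
gripper_force: 29.9
```

```bash
python3 -c "
from h import *
kn()"
```

```text
t 10.75 Ftool [ 2.27 -2.8  -6.76] ang -48.41 r 0.0649
```

Emit:
send_rows(commands="10 0 .03 0 -.13;10 0 0 0 0")

```text
t: 10.92
tcp_pos: [0.688, -0.1272, 0.2061]
tool_rot: [0.422, 0.907, -0.001, -0.001]
force: [-3.6, 0.3, 5.9]
finger_gap: 0.202
gripper_force: 29.9
```

Emit:
send_rows(commands="10 0 .03 0 -.13;10 0 0 0 0")

```text
t: 11.08
tcp_pos: [0.6885, -0.1268, 0.2061]
tool_rot: [0.418, 0.908, -0.001, -0.001]
force: [-3.8, -0.9, 6.3]
finger_gap: 0.205
gripper_force: 29.9
```

```bash
python3 -c "
from h import *
kn()"
```

```text
t 11.08 Ftool [ 1.84 -3.49 -6.3 ] ang -47.4 r 0.0649
```

Emit:
send_rows(commands="10 0 .03 0 -.13;10 0 0 0 0")

```text
t: 11.25
tcp_pos: [0.6888, -0.1265, 0.2061]
tool_rot: [0.414, 0.91, -0.001, -0.001]
force: [-4.8, 0.4, 6.3]
finger_gap: 0.199
gripper_force: 29.9
```

```bash
python3 -c "
from h import *
kn()"
```

```text
t 11.25 Ftool [ 3.48 -3.41 -6.31] ang -47.02 r 0.065
```

Emit:
send_rows(commands="10 0 .03 0 -.13;10 0 0 0 0")

```text
t: 11.42
tcp_pos: [0.689, -0.1263, 0.2061]
tool_rot: [0.41, 0.912, -0.001, -0.001]
force: [-4.9, -0.8, 6.0]
finger_gap: 0.201
gripper_force: 29.9
```

```bash
python3 -c "
from h import *
kn()"
```

```text
t 11.42 Ftool [ 2.63 -4.2  -6.01] ang -46.7 r 0.065
```

Emit:
send_rows(commands="10 0 .03 0 -.1;10 0 0 0 0")

```text
t: 11.58
tcp_pos: [0.6893, -0.126, 0.2061]
tool_rot: [0.407, 0.913, -0.001, -0.001]
force: [-5.2, -0.7, 6.5]
finger_gap: 0.205
gripper_force: 29.9
```

```bash
python3 -c "
from h import *
kn()"
```

```text
t 11.58 Ftool [ 3.01 -4.38 -6.44] ang -46.39 r 0.065
```

Emit:
send_rows(commands="10 0 .02 0 -.05;10 0 0 0 0")

```text
t: 11.75
tcp_pos: [0.6895, -0.1259, 0.2061]
tool_rot: [0.405, 0.914, -0.001, -0.002]
force: [-5.3, -0.1, 7.1]
finger_gap: 0.202
gripper_force: 29.9
```

```bash
python3 -c "
from h import *
kn();st()"
```

```text
t 11.75 Ftool [ 3.5  -4.02 -7.07] ang -46.22 r 0.065
t 11.75 tcp [ 0.6895 -0.1259  0.2061] hy 42.17 F [-5.3  -0.1   7.09] M [-0.17  0.86 -0.16] gap 17.2 q6 -1.07 tz [-0.004 -0.001 -1.   ]
```

Emit:
send_rows(commands="10 0 .03 0 -.1;10 0 0 0 0")

```text
t: 11.92
tcp_pos: [0.6897, -0.1257, 0.2061]
tool_rot: [0.402, 0.916, -0.002, -0.002]
force: [-6.5, -1.2, 7.1]
finger_gap: 0.202
gripper_force: 30.0
```

```bash
python3 -c "
from h import *
kn()"
```

```text
t 11.92 Ftool [ 3.52 -5.59 -7.05] ang -45.95 r 0.065
```

Emit:
send_rows(commands="10 0 .03 0 -.1;10 0 0 0 0;10 0 0 0 0")

```text
t: 12.17
tcp_pos: [0.6899, -0.1255, 0.2061]
tool_rot: [0.399, 0.917, -0.002, -0.002]
force: [-5.8, -1.8, 6.7]
finger_gap: 0.197
gripper_force: 30.0
```

```bash
python3 -c "
from h import *
kn();st()"
```

```text
t 12.17 Ftool [ 2.68 -5.53 -6.68] ang -45.68 r 0.065
t 12.17 tcp [ 0.6899 -0.1255  0.2061] hy 42.94 F [-5.84 -1.79  6.71] M [-0.33  1.   -0.24] gap 16.9 q6 -1.09 tz [-0.005 -0.002 -1.   ]
```

Emit:
send_rows(commands="20 0 0 0 0;26 0 0 0 0;32 0 0 0 0;40 0 0 0 0;40 0 0 -.3 0;40 0 0 -.8 0;40 0 0 -1 0;40 0 0 -1 0;40 0 0 -1 0;40 0 0 -1 0")

```text
t: 13.0
tcp_pos: [0.6923, -0.1242, 0.3085]
tool_rot: [0.399, 0.917, 0.0, 0.0]
force: [-0.3, 0.2, -0.6]
finger_gap: 0.47
gripper_force: 0.0
```

```bash
python3 - <<'E'
from h import *
st(); W=snap('wrist','w3.png')
E
```

```text
t 13.0 tcp [ 0.6923 -0.1242  0.3085] hy 43.01 F [-0.29  0.19 -0.57] M [0.01 0.03 0.02] gap 40.1 q6 -1.09 tz [ 0.001  0.    -1.   ]
```

View pics/w3.png

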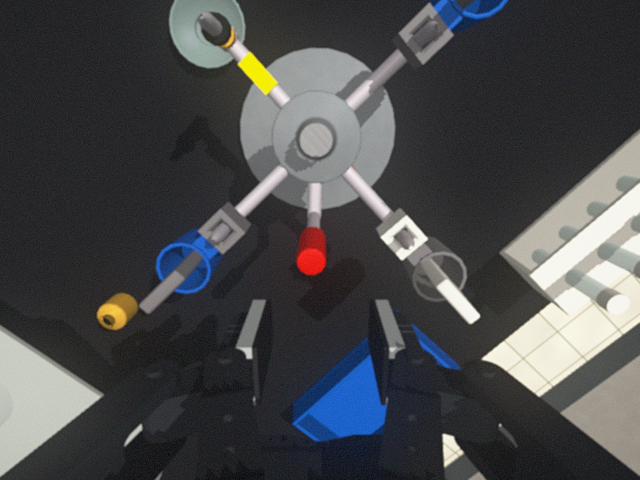

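Emit:
send_rows(commands="40 1 .4 0 0;40 1 .4 0 0;40 1 .4 0 0;40 1 .4 0 0;40 1 .4 0 0;40 1 .4 0 0;40 1 .4 0 0;40 1 .4 0 0;40 1 .4 0 0;40 1 .4 0 0;40 1 .4 0 0;40 1 .4 0 0;40 1 .4 0 0;40 1 .4 0 0;40 1 .4 0 0;40 1 .4 0 0;40 1 .4 0 0;40 1 .3 0 0;40 .6 .2 0 0")

```text
t: 14.63
tcp_pos: [0.5441, 0.2492, 0.3071]
tool_rot: [0.398, 0.917, 0.0, -0.0]
force: [-0.2, 0.6, -0.2]
finger_gap: 0.468
gripper_force: 0.0
```

Emit:
send_rows(commands="40 0 0 0 -1;40 0 0 0 -1;40 0 0 0 -1;40 0 0 0 -1;40 0 0 0 -1;40 0 0 0 -1;40 0 0 0 -1;40 0 0 0 -1;40 0 0 0 -1;40 0 0 0 -1;40 0 0 0 -1;40 0 0 0 -1;40 0 0 0 -1;40 0 0 0 -.5;40 0 0 0 0")

```text
t: 15.88
tcp_pos: [0.5454, 0.247, 0.3071]
tool_rot: [-0.061, 0.998, -0.0, 0.0]
force: [-0.3, -0.8, -0.6]
finger_gap: 0.471
gripper_force: 0.0
```

```bash
python3 - <<'E'
from h import *
st(); W=snap('wrist','w4.png');T=snap('top','t4.png');S=snap('scene','s4.png')
for p in([.5448,.2483,.095],[.589,.2537,.05]): print(proj(W,p))
c=lambda s:cv2.cvtColor(s['pixels'],cv2.COLOR_RGB2BGR)
w=cv2.resize(c(W),(400,300),interpolation=cv2.INTER_AREA)
a=cv2.resize(c(T)[180:290,320:420],(400,440),interpolation=cv2.INTER_CUBIC)[:300]
b=cv2.resize(c(S)[200:275,250:350],(400,300),interpolation=cv2.INTER_CUBIC)
a=cv2.resize(c(T)[210:285,320:420],(400,300),interpolation=cv2.INTER_CUBIC)
cv2.imwrite('pics/m4.png',np.vstack([np.hstack([a,b]),np.hstack([w,cv2.resize(c(W)[240:480,160:480],(400,300))])]))
E
```

```text
t 15.88 tcp [0.5454 0.247  0.3071] hy 97.01 F [-0.34 -0.79 -0.61] M [-0.03  0.06 -0.02] gap 40.2 q6 -1.45 tz [ 0. -0. -1.]
[320.32121628 208.92213743]
[320.2699197  240.12521861]
```

View pics/m4.png

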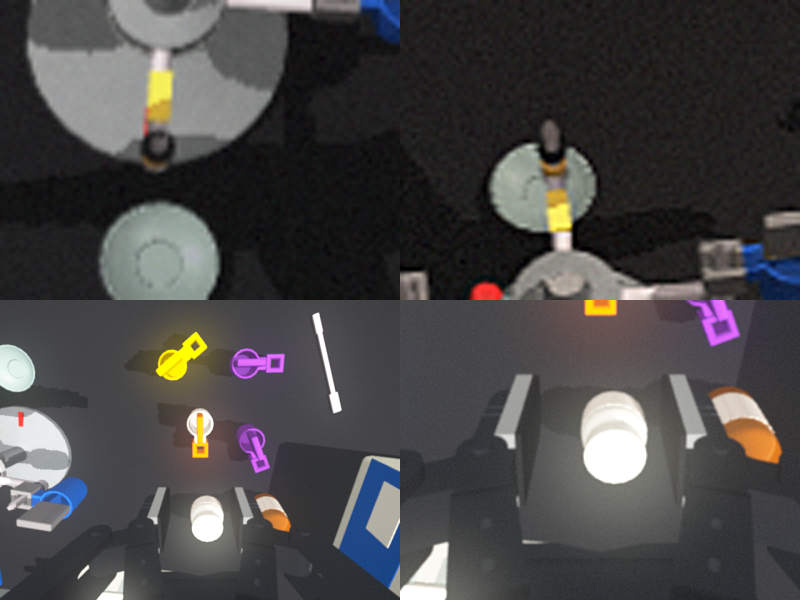

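```bash
python3 - <<'E'
from h import *
W,T,S=[load(n) for n in('wrist','top','scene')]
def bl(s,lo,hi,roi,mn=10):
    h=cv2.cvtColor(s['pixels'],cv2.COLOR_RGB2HSV);m=cv2.inRange(h,lo,hi);k=np.zeros_like(m);x0,y0,x1,y1=roi;k[y0:y1,x0:x1]=m[y0:y1,x0:x1];return k
k=bl(W,(3,120,120),(35,255,255),(290,150,350,260))
r=np.where(k.any(1))[0]
print([(int(y),int(np.where(k[y])[0].min()),int(np.where(k[y])[0].max())) for y in r[::4]])
k=bl(T,(20,140,90),(32,255,255),(340,210,380,245));ys,xs=np.nonzero(k);f=onz(T,xs.mean(),ys.mean(),.127);print('flashT',xs.mean(),ys.mean(),f)
k2=bl(S,(20,140,90),(32,255,255),(270,235,310,262));y2,x2=np.nonzero(k2);print('tri',tri(T,(xs.mean(),ys.mean()),S,(x2.mean(),y2.mean())),x2.mean(),y2.mean())
ax=np.array([.6445,-.079]);d=f[:2]-ax;print(np.degrees(np.arctan2(d[1],d[0])))
# knob
for n,s,roi in(('T',T,(340,170,410,270)),('S',S,(250,260,310,340))):pass
g=cv2.cvtColor(T['pixels'],cv2.COLOR_RGB2GRAY);print(g[236:256,350:370]);
g=cv2.cvtColor(S['pixels'],cv2.COLOR_RGB2GRAY);print(g[226:248,278:298])
E
```

```text
[(181, 316, 322), (185, 315, 323), (189, 315, 324), (193, 315, 324), (197, 315, 324), (201, 315, 324), (205, 315, 324), (209, 315, 324), (213, 315, 324), (217, 316, 323), (221, 316, 323), (225, 308, 332), (229, 307, 333), (233, 307, 333), (237, 307, 333), (241, 307, 333), (245, 307, 333), (249, 307, 333)]
flashT 359.54237288135596 233.35593220338984 [ 0.58088261 -0.07448547  0.127     ]
tri (array([ 0.58124708, -0.07354715,  0.1257408 ]), np.float64(0.0020163361070204646)) 289.2708333333333 252.39583333333334
175.94088168040378
[[156 152 154 153 155 156 163 193 167 167 168 169 159 147 145 146 148 147
  147 151]
 [153 154 150 155 156 157 140 153 165 164 168 166 158 150 147 151 149 147
  151 149]
 [154 153 156 153 156 156 146 158 169 167 166 162 160 149 148 148 148 148
  152 146]
 [158 152 151 155 153 150 132 151 156 162 158 159 156 152 151 152 151 149
  149 148]
 [154 155 153 154 153 151 115 114 135 151 140 139 151 151 148 152 149 153
  151 143]
 [156 154 157 154 157 152 123 107 128 137 129 130 152 149 153 153 151 150
  148 148]
 [154 154 154 156 155 156 114  93 104  93  95 118 140 15
[... 2305 characters left out ...]
 156 149
   33  23]
 [161 159 155 155 155 156 155 112  32   6  17  40  86 142 139 131 121 160
  150   9]
 [163 164 159 155 152 158 147 134 125 109 107 121 113 124 149 139 130 126
  120  75]
 [166 169 164 160 160 159 141  96  90 128 122 114  87  87 122 144 129 127
  157 144]
 [178 172 166 165 162 164 157 113  60  62  69  72  77  79 121 142 137 132
  128 114]
 [184 176 169 166 146 115 138 120  92 122 122 118  93  95 133 141 139 129
  119 127]
 [176 172 174 149 134 164 165 147 113 128 148 135 103 121 152 144 144 137
  123 135]
 [175 169 161 153 159 161 160 159 150 130 141 134 110 118 150 144 139 134
  125 133]
 [165 171 158 142 162 163 156 163 149 136 148 150 136 132 145 138 134 136
  125 130]]
```

```bash
python3 - <<'E'
from h import *
W,T,S=[load(n) for n in('wrist','top','scene')]
h=cv2.cvtColor(W['pixels'],cv2.COLOR_RGB2HSV);k=cv2.inRange(h,(3,120,120),(35,255,255))
print('rows',[(y,int(k[y,290:350].sum()//255)) for y in list(range(172,186))+list(range(216,228))+list(range(244,262))])
for v in(178,181): print('finend',v,onz(W,319.5,v,.095))
for v in(222,224,248,250,252): print('eye',v,onz(W,320,v,.05))
print('tip',tri(T,(358.8,240.2),S,(287.2,230.2)),onz(T,358.8,240.2,.184))
for z in(.15,.158):print('sleeve',onz(T,359.3,247,z))
E
```

```text
rows [(172, 0), (173, 0), (174, 0), (175, 0), (176, 0), (177, 0), (178, 0), (179, 0), (180, 0), (181, 7), (182, 9), (183, 9), (184, 9), (185, 9), (216, 8), (217, 8), (218, 8), (219, 8), (220, 8), (221, 8), (222, 13), (223, 14), (224, 14), (225, 14), (226, 14), (227, 16), (244, 27), (245, 27), (246, 27), (247, 27), (248, 27), (249, 27), (250, 27), (251, 26), (252, 24), (253, 0), (254, 0), (255, 0), (256, 0), (257, 0), (258, 0), (259, 0), (260, 0), (261, 0)]
finend 178 [0.51650981 0.24407846 0.095     ]
finend 181 [0.51920168 0.24440707 0.095     ]
eye 222 [0.5690415  0.25096271 0.05      ]
eye 224 [0.57121809 0.25122931 0.05      ]
eye 248 [0.59791376 0.25449911 0.05      ]
eye 250 [0.6001876  0.25477762 0.05      ]
eye 252 [0.60246919 0.25505708 0.05      ]
tip (array([ 0.55215214, -0.06972512,  0.18974893]), np.float64(0.0006182142926517161)) [ 0.55328565 -0.06970372  0.184     ]
sleeve [ 0.5435512  -0.07240533  0.15      ]
sleeve [ 0.54211038 -0.0720015   0.158     ]
```

Emit:
send_rows(commands="40 .32 -.05 0 0;40 0 0 1 0;40 0 0 1 0;40 0 0 1 0;40 0 0 1 0;40 0 0 1 0;40 0 0 1 0;40 0 0 1 0;40 0 0 1 0;40 0 0 1 0;40 0 0 1 0;40 0 0 .8 0;40 0 0 .6 0;40 0 0 .4 0;40 0 0 .2 0;40 0 0 0 0")

```text
t: 17.37
tcp_pos: [0.5388, 0.2453, 0.0669]
tool_rot: [-0.061, 0.998, -0.0, -0.0]
force: [0.1, -0.6, 0.6]
finger_gap: 0.47
gripper_force: 0.0
```

```bash
python3 - <<'E'
from h import *
st(); W=snap('wrist','w5.png')
h=cv2.cvtColor(W['pixels'],cv2.COLOR_RGB2HSV);k=cv2.inRange(h,(3,120,120),(35,255,255));k[:,:240]=0;k[:,400:]=0
for y in range(150,480,12):
    x=np.where(k[y])[0]
    if len(x): print(y,x.min(),x.max(),len(x))
E
```

```text
t 17.37 tcp [0.5388 0.2453 0.0669] hy 96.98 F [ 0.15 -0.55  0.56] M [-0.01 -0.   -0.  ] gap 40.2 q6 -1.45 tz [-0.001 -0.    -1.   ]
282 311 330 20
294 309 332 24
306 308 333 26
318 307 334 28
330 306 334 29
342 306 335 30
354 307 334 28
366 295 348 42
378 294 349 52
390 293 350 58
402 294 350 57
414 294 349 56
426 307 336 30
```

View pics/w5.png

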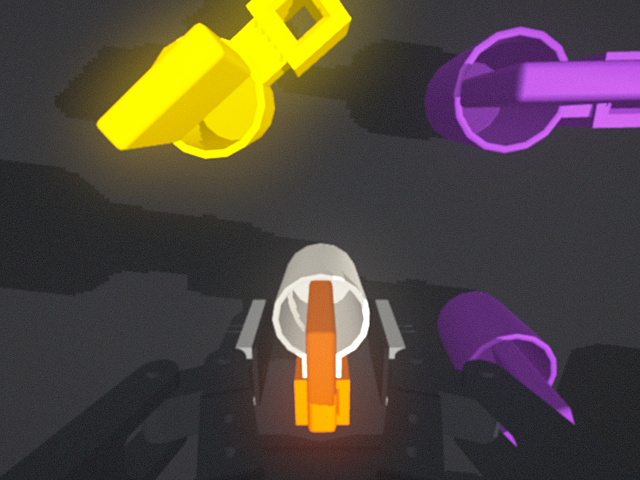

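```bash
python3 - <<'E'
from h import *
W=load('wrist'); print(W['eye'])
u=np.array([.9925,.122])
for fx in(.535,.539,.543):
    c=np.array([fx,.2468])
    print(fx,[(n,proj(W,[*(c+u*a),z]).round(0)) for n,a,z in(('finRobTop',-.02,.095),('finEyeTop',.02,.095),('finRobBot',-.02,.05),('eyeNear',.032,.05),('eyeFar',.058,.05))])
E
```

```text
[0.46007577 0.23679378 0.20166336]
0.535 [('finRobTop', array([323., 308.])), ('finEyeTop', array([323., 413.])), ('finRobBot', array([322., 258.])), ('eyeNear', array([322., 363.])), ('eyeFar', array([322., 409.]))]
0.539 [('finRobTop', array([321., 320.])), ('finEyeTop', array([321., 422.])), ('finRobBot', array([321., 267.])), ('eyeNear', array([321., 371.])), ('eyeFar', array([321., 416.]))]
0.543 [('finRobTop', array([320., 331.])), ('finEyeTop', array([320., 432.])), ('finRobBot', array([320., 276.])), ('eyeNear', array([320., 378.])), ('eyeFar', array([320., 422.]))]
```

Emit:
send_rows(commands="40 -.25 .1 0 0;25 0 0 0 0;5 0 0 0 0;0 0 0 0 0;0 0 0 0 0;0 0 0 0 0;0 0 0 0 0;0 0 0 0 0;0 0 0 0 0", grip_force=60)

```text
t: 18.17
tcp_pos: [0.5442, 0.2481, 0.0679]
tool_rot: [-0.061, 0.998, 0.0, 0.001]
force: [-0.7, 0.9, 4.9]
finger_gap: 0.11
gripper_force: 62.6
```

Emit:
send_rows(commands="0 0 0 -.2 0;0 0 0 -.5 0;0 0 0 -1 0;0 0 0 -1 0;0 0 0 -1 0;0 0 0 -1 0;0 0 0 -1 0;0 0 0 -1 0;0 0 0 -1 0;0 0 0 -1 0;0 0 0 -1 0;0 0 0 0 0;0 0 0 0 0")

```text
t: 19.25
tcp_pos: [0.5438, 0.248, 0.2623]
tool_rot: [-0.061, 0.998, 0.0, 0.001]
force: [0.1, -0.1, -1.3]
finger_gap: 0.108
gripper_force: 61.8
```

```bash
python3 - <<'E'
from h import *
s,m=st(); W=snap('wrist','w6.png')
E
```

```text
t 19.25 tcp [0.5438 0.248  0.2623] hy 96.99 F [ 0.15 -0.12 -1.27] M [ 0.    0.08 -0.01] gap 9.2 q6 -1.45 tz [ 0.002  0.    -1.   ]
```

View pics/w6.png

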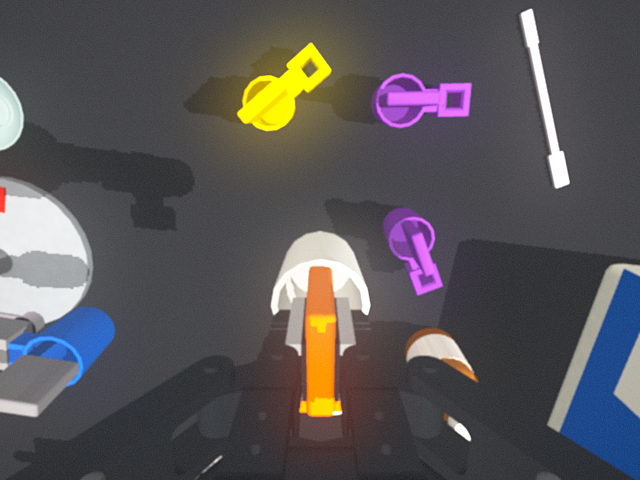

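```bash
python3 - <<'E'
from h import *
W,T,S=[load(n) for n in('wrist','top','scene')]
print(onz(T,359,244.3,.184),'tip tri',tri(T,(359,244.3),S,(287.2,230.3)))
h=cv2.cvtColor(W['pixels'],cv2.COLOR_RGB2HSV);k=cv2.inRange(h,(3,120,120),(40,255,255));k[:,:240]=0;k[:,400:]=0
print([(y,int(np.where(k[y])[0].min()),int(np.where(k[y])[0].max())) for y in list(range(264,272,2))+list(range(392,424,3)) if k[y].any()])
s,m=st(False);p=np.array(s['tcp_pos']);u=np.array([.9925,.122,0]);
for o in(-.004,0,.004):
    c=p+u*o; print(o,[(n,proj(W,c+u*a+[0,0,z-.0679]).round(1)) for n,a,z in(('finEyeTop',.02,.095),('finRobBot',-.02,.05),('eyeNear',.032,.05),('eyeFar',.058,.05),('cupRobRim',-.022,.05))])
E
```

```text
[ 0.54371669 -0.07006576  0.184     ] tip tri (array([ 0.5449177 , -0.06998515,  0.17772372]), np.float64(0.0007933890819507789))
[(268, 310, 329), (270, 310, 330), (392, 306, 334), (395, 306, 334), (398, 306, 335), (401, 300, 340), (404, 299, 341), (407, 299, 341), (410, 298, 342), (413, 302, 331), (416, 309, 332)]
-0.004 [('finEyeTop', array([316.6, 404.8])), ('finRobBot', array([317.2, 253.2])), ('eyeNear', array([317.5, 357.6])), ('eyeFar', array([317.7, 403. ])), ('cupRobRim', array([317.2, 248.8]))]
0 [('finEyeTop', array([316.7, 414.2])), ('finRobBot', array([317.2, 262. ])), ('eyeNear', array([317.5, 364.8])), ('eyeFar', array([317.7, 409.7])), ('cupRobRim', array([317.2, 257.6]))]
0.004 [('finEyeTop', array([316.7, 423.3])), ('finRobBot', array([317.2, 270.6])), ('eyeNear', array([317.6, 372. ])), ('eyeFar', array([317.7, 416.2])), ('cupRobRim', array([317.2, 266.3]))]
```

Emit:
send_rows(commands="0 0 0 0 .9;0 0 0 0 .9;0 0 0 0 .88;0 0 0 0 0;0 .08 -.5 0 0;0 .08 -1 0 0;0 .08 -1 0 0;0 .08 -1 0 0;0 .08 -1 0 0;0 .08 -1 0 0;0 .08 -1 0 0;0 .08 -1 0 0;0 .08 -1 0 0;0 .08 -1 0 0;0 .08 -1 0 0;0 .08 -1 0 0;0 .08 -1 0 0;0 .08 -1 0 0;0 .08 -1 0 0;0 .08 -1 0 0")

```text
t: 20.97
tcp_pos: [0.4967, -0.0609, 0.2606]
tool_rot: [0.032, 0.999, 0.0, -0.001]
force: [0.8, -0.1, -1.4]
finger_gap: 0.114
gripper_force: 61.7
```

Emit:
send_rows(commands="0 0 -.4 0 0;0 0 0 0 0;0 0 0 0 0")

```text
t: 21.22
tcp_pos: [0.497, -0.0676, 0.2609]
tool_rot: [0.033, 0.999, 0.0, -0.0]
force: [0.2, -0.0, -0.8]
finger_gap: 0.106
gripper_force: 61.7
```

```bash
python3 - <<'E'
from h import *
go([.4976,-.0675,.2623]); S=snap('scene','s7.png');T=snap('top','t7.png');W=snap('wrist','w7.png')
c=lambda s:cv2.cvtColor(s['pixels'],cv2.COLOR_RGB2BGR)
w=cv2.resize(c(W),(400,300),interpolation=cv2.INTER_AREA)
a=cv2.resize(c(T)[190:280,310:430],(400,300),interpolation=cv2.INTER_CUBIC)
b=cv2.resize(c(S)[170:282,230:342],(800,600)[:1]*2,interpolation=cv2.INTER_CUBIC)[:300]
b=cv2.resize(c(S)[180:255,240:340],(800,600),interpolation=cv2.INTER_CUBIC)
cv2.imwrite('pics/m7.png',b)
E
```

```text
t 21.22 tcp [ 0.497  -0.0676  0.2609] hy 86.22 F [ 0.19 -0.01 -0.8 ] M [-0.01 -0.01 -0.  ] gap 9.1 q6 -1.86 tz [-0.001  0.001 -1.   ]
shares [-0.03  0.01 -0.07]
```

View pics/m7.png

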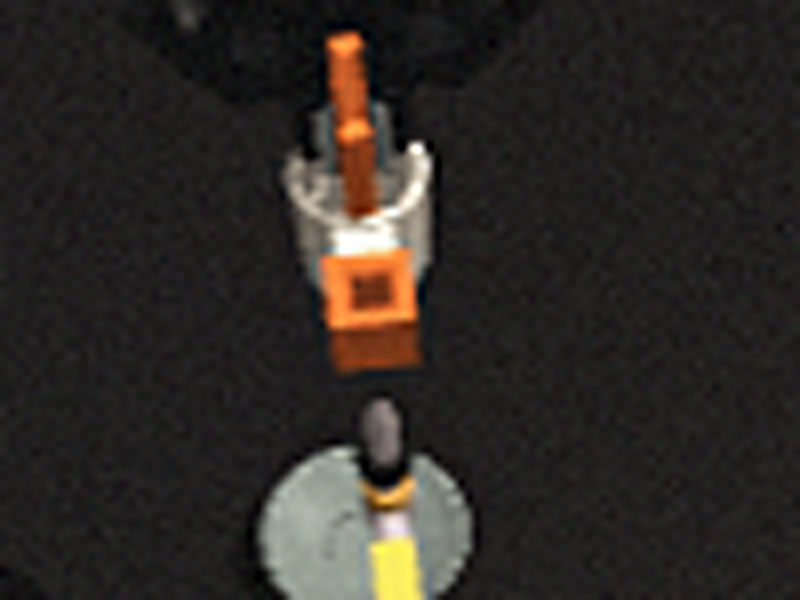

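```bash
python3 - <<'E'
from h import *
S=load('scene');s,m=st(False)
e=onz(S,286.5,216.25,s['tcp_pos'][2]-.0179);t=onz(S,287.5,230.2,.183);b=onz(S,287.8,237.6,.155)
print('eye',e,'expected',np.array(s['tcp_pos'])+.0465*np.array([.998,-.0645,0]),'tip',t,'base',b)
print(proj(S,[.544,-.0705,.184]),proj(S,[.544,-.0705,.158]))
E
```

```text
eye [ 0.54489352 -0.06772555  0.2432576 ] expected [ 0.54374621 -0.06967403  0.2611576 ] tip [ 0.54807776 -0.06900058  0.183     ] base [ 0.55334081 -0.0705464   0.155     ]
[286.66095674 228.76108705] [287.21016636 233.9960692 ]
```

Emit:
send_rows(commands="0 -.08 -.045 .3 0;0 0 0 .4 0;0 0 0 .4 0;0 0 0 .25 0;0 0 0 0 0;0 0 0 0 0")

```text
t: 21.87
tcp_pos: [0.4987, -0.0684, 0.2336]
tool_rot: [0.032, 0.999, 0.0, -0.001]
force: [-0.4, 0.3, -1.5]
finger_gap: 0.108
gripper_force: 61.7
```

```bash
python3 - <<'E'
from h import *
st(); S=snap('scene','s8.png')
b=cv2.resize(cv2.cvtColor(S['pixels'],cv2.COLOR_RGB2BGR)[205:250,260:320],(800,600),interpolation=cv2.INTER_CUBIC)
cv2.imwrite('pics/m8.png',b)
E
```

```text
t 21.87 tcp [ 0.4987 -0.0684  0.2336] hy 86.28 F [-0.39  0.3  -1.47] M [ 0.03  0.01 -0.02] gap 9.2 q6 -1.86 tz [-0.002  0.001 -1.   ]
```

View pics/m8.png

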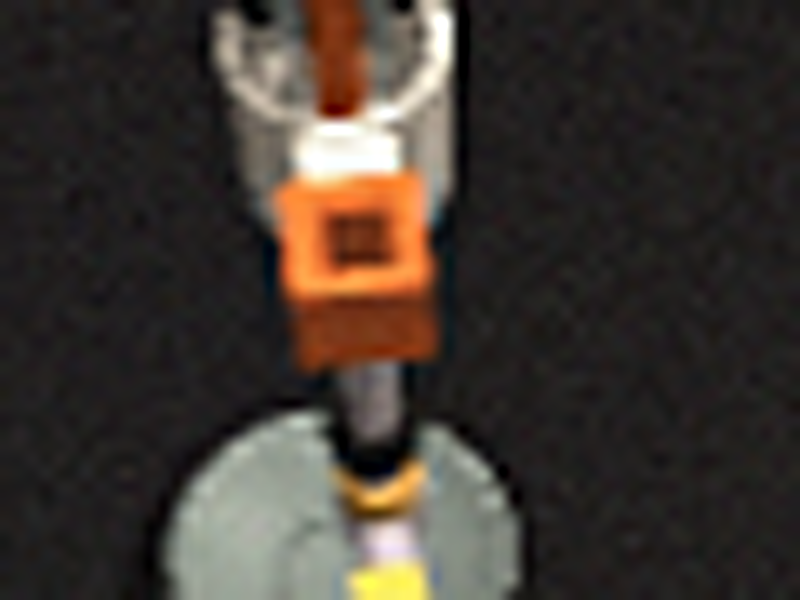

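```bash
python3 - <<'E'
from h import *
S=load('scene');e=onz(S,286.85-.5,223.0-.5,.2157);print(e)
for z in(.184,.165,.158): print(z,proj(S,[e[0],e[1],z]), proj(S,[.5455,-.0705,z]))
g=cv2.cvtColor(S['pixels'],cv2.COLOR_RGB2GRAY);print(g[231:243,280:297])
E
```

```text
[ 0.54527579 -0.06971506  0.2157    ]
0.184 [287.03803413 229.12768447] [286.74956482 229.24857761]
0.165 [287.43670116 232.96795794] [287.15188361 233.08787171]
0.158 [287.58108412 234.35876788] [287.29758877 234.47832367]
[[ 27  35  57  75  79  67  67  67  63  70  73  72  53  23  32  32  26]
 [ 31  35  44  62  43  59  81  86 114 105  21  32  27  28  30  28  29]
 [ 31  27  28  25  14  60  89  82 109 108  14  30  21  33  30  32  34]
 [ 22  31  29  19  24  43  83  89 122 108  21  26  27  35  24  33  31]
 [ 19  13  23  45  33  25  62  90 112 112  39  25  27  32  27  31  25]
 [ 84 145 191 156  88  18  68  93 119 107  19  36  41  24  22  28  36]
 [165 155 156 137  45   0  39  92  93  57  16  76 140 111  15  17  29]
 [158 157 166 177 132   2  23  29  21  18  10  84 141 142 113  32  16]
 [149 154 150 164 139  38   7   7   9   0  51 118 138 125 159 153  39]
 [154 154 156 158 155 113  35   3   9  49 149 192 133 128 127 156 150]
 [162 157 156 158 151 134 119 109 125 191 186 169 161 131 127 126 117]
 [164 159 163 158 146  93  86 170 204 166 141 139 139 133 133 126 159]]
```

Emit:
send_rows(commands="0 0 0 .2 0;0 0 0 .2 0;0 0 0 .2 0;0 0 0 0 0")

```text
t: 22.25
tcp_pos: [0.499, -0.0687, 0.2217]
tool_rot: [0.033, 0.999, 0.0, -0.0]
force: [-0.1, -0.2, -0.3]
finger_gap: 0.105
gripper_force: 61.7
```

```bash
python3 -c "
from h import *
st()"
```

```text
t 22.25 tcp [ 0.499  -0.0687  0.2217] hy 86.26 F [-0.14 -0.25 -0.32] M [-0.01 -0.09  0.05] gap 9.0 q6 -1.86 tz [-0.  0. -1.]
```

Emit:
send_rows(commands="0 0 0 .2 0;0 0 0 .2 0;0 0 0 .2 0;0 0 0 0 0")

```text
t: 22.58
tcp_pos: [0.5001, -0.069, 0.21]
tool_rot: [0.033, 0.999, -0.0, 0.001]
force: [3.4, -0.3, -0.9]
finger_gap: 0.11
gripper_force: 61.8
```

```bash
python3 -c "
from h import *
st()"
```

```text
t 22.58 tcp [ 0.5001 -0.069   0.21  ] hy 86.25 F [ 3.39 -0.33 -0.87] M [-0.02 -0.72  0.02] gap 9.4 q6 -1.86 tz [ 0.002 -0.    -1.   ]
```

Emit:
send_rows(commands="0 -.08 0 .1 0;0 0 0 .2 0;0 0 0 .1 0;0 0 0 0 0")

```text
t: 22.92
tcp_pos: [0.5005, -0.0687, 0.2017]
tool_rot: [0.033, 0.999, 0.0, -0.0]
force: [2.7, 0.4, -1.6]
finger_gap: 0.113
gripper_force: 61.7
```

```bash
python3 -c "
from h import *
st()"
```

```text
t 22.92 tcp [ 0.5005 -0.0687  0.2017] hy 86.26 F [ 2.68  0.45 -1.59] M [-0.03 -0.31 -0.03] gap 9.7 q6 -1.86 tz [-0.001  0.    -1.   ]
```

Emit:
send_rows(commands="0 0 0 .1 0;0 0 0 .1 0;0 0 0 .1 0;0 0 0 0 0")

```text
t: 23.25
tcp_pos: [0.5004, -0.0688, 0.1964]
tool_rot: [0.033, 0.999, 0.0, -0.0]
force: [-0.4, 0.3, 3.1]
finger_gap: 0.107
gripper_force: 62.5
```

```bash
python3 -c "
from h import *
st()"
```

```text
t 23.25 tcp [ 0.5004 -0.0688  0.1964] hy 86.27 F [-0.38  0.28  3.12] M [ 0.08 -0.08 -0.04] gap 9.1 q6 -1.86 tz [-0.  0. -1.]
```

Emit:
send_rows(commands="0 0 0 .1 0;0 0 0 .1 0;0 0 0 0 0")

```text
t: 23.5
tcp_pos: [0.5003, -0.0687, 0.1927]
tool_rot: [0.033, 0.999, -0.0, -0.0]
force: [-1.2, 1.4, 4.6]
finger_gap: 0.11
gripper_force: 62.7
```

Emit:
send_rows(commands="0 0 0 .1 0;0 0 0 .1 0;0 0 0 0 0")

```text
t: 23.75
tcp_pos: [0.5003, -0.0688, 0.1887]
tool_rot: [0.033, 0.999, -0.0, -0.0]
force: [-1.1, -0.0, 4.8]
finger_gap: 0.102
gripper_force: 62.7
```

Emit:
send_rows(commands="0 0 0 .1 0;0 0 0 0 0")

```text
t: 23.92
tcp_pos: [0.5003, -0.0688, 0.1867]
tool_rot: [0.033, 0.999, -0.0, -0.0]
force: [-1.7, 0.5, 4.6]
finger_gap: 0.107
gripper_force: 62.7
```

```bash
python3 -c "
from h import *
st()"
```

```text
t 23.92 tcp [ 0.5003 -0.0688  0.1867] hy 86.27 F [-1.74  0.51  4.62] M [ 0.07 -0.01 -0.02] gap 9.1 q6 -1.86 tz [-0. -0. -1.]
```

Plateau of about 6 N, so the sleeve is moving. Continue in 1 mm steps until the hard stop.

Emit:
send_rows(commands="0 0 0 .06 0;0 0 0 0 0")

```text
t: 24.08
tcp_pos: [0.5003, -0.0688, 0.1856]
tool_rot: [0.032, 0.999, -0.0, -0.0]
force: [-1.3, 0.1, 5.6]
finger_gap: 0.104
gripper_force: 62.7
```

Emit:
send_rows(commands="0 0 0 .05 0;0 0 0 0 0")

```text
t: 24.25
tcp_pos: [0.5003, -0.0688, 0.1847]
tool_rot: [0.033, 0.999, -0.0, -0.0]
force: [-3.1, 0.2, 7.0]
finger_gap: 0.108
gripper_force: 62.9
```

Emit:
send_rows(commands="0 0 0 .05 0;0 0 0 0 0")

```text
t: 24.42
tcp_pos: [0.5001, -0.0688, 0.1844]
tool_rot: [0.032, 0.999, -0.0, -0.0]
force: [-4.8, 0.4, 11.0]
finger_gap: 0.109
gripper_force: 63.9
```

Emit:
send_rows(commands="0 0 0 .05 0;0 0 0 0 0")

```text
t: 24.58
tcp_pos: [0.5, -0.0688, 0.184]
tool_rot: [0.032, 0.999, -0.0, -0.0]
force: [-5.3, 0.6, 16.1]
finger_gap: 0.11
gripper_force: 64.6
```

Emit:
send_rows(commands="0 0 0 -.05 0;12 0 0 0 0;16 0 0 0 0;22 0 0 0 0;28 0 0 0 0;30 0 0 -.1 0;30 0 0 -.3 0;30 0 0 -.6 0;30 0 0 -1 0;30 0 0 -1 0;30 0 0 -1 0;30 0 0 -1 0;30 0 0 -1 0;30 0 0 -1 0")

```text
t: 25.75
tcp_pos: [0.5004, -0.0687, 0.3245]
tool_rot: [0.033, 0.999, -0.0, 0.0]
force: [0.1, 0.1, 0.1]
finger_gap: 0.348
gripper_force: 0.0
```

```bash
python3 - <<'E'
from h import *
st(); S=snap('scene','s9.png');T=snap('top','t9.png')
c=lambda s:cv2.cvtColor(s['pixels'],cv2.COLOR_RGB2BGR)
a=cv2.resize(c(S)[200:320,230:350],(400,400),interpolation=cv2.INTER_CUBIC)
W=snap('wrist','w9.png');b=cv2.resize(c(W),(400,300));b=np.vstack([b,np.zeros((100,400,3),np.uint8)])
cv2.imwrite('pics/m9.png',np.hstack([a,b]))
E
```

```text
t 25.75 tcp [ 0.5004 -0.0687  0.3245] hy 86.27 F [0.15 0.07 0.11] M [ 0.03 -0.02  0.03] gap 29.7 q6 -1.86 tz [ 0. -0. -1.]
```

View pics/m9.png

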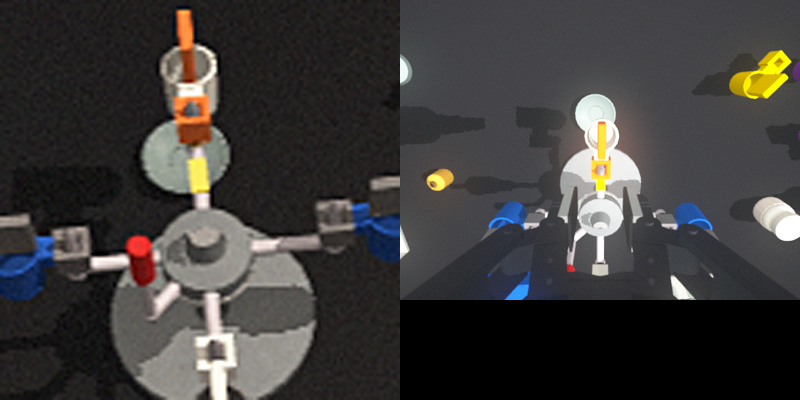

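```bash
python3 - <<'E'
from h import *
for f in('s4','s9'):
    h=cv2.cvtColor(cv2.imread('pics/%s.png'%f),cv2.COLOR_BGR2HSV);m=cv2.inRange(h,(0,170,90),(4,255,255));m[:,:250]=0;m[:,300:]=0;m[:250]=0;m[320:]=0
    print(f,cv2.moments(m)['m10']/cv2.moments(m)['m00'],cv2.moments(m)['m01']/cv2.moments(m)['m00'])
    w=cv2.inRange(h,(20,140,90),(32,255,255));w[:,:280]=0;w[:,300:]=0;w[:240]=0;w[265:]=0;y,x=np.nonzero(w);print(x.mean(),y.mean(),[x[y==k].mean().round(1) for k in np.unique(y)],np.unique(y)[0])
E
```

```text
s4 271.875 276.9125
289.2708333333333 252.39583333333334 [np.float64(290.0), np.float64(288.5), np.float64(289.0), np.float64(289.0), np.float64(289.0), np.float64(289.0), np.float64(289.0), np.float64(289.5), np.float64(289.5), np.float64(290.0), np.float64(290.0)] 247
s9 271.855421686747 277.06024096385545
289.2448979591837 252.46938775510205 [np.float64(289.0), np.float64(289.0), np.float64(289.0), np.float64(289.0), np.float64(289.0), np.float64(289.0), np.float64(289.5), np.float64(289.0), np.float64(290.0), np.float64(290.0)] 248
```

The tree hasn't moved since it was set at the stop, so I'm handing in.

```bash
python3 -c "
from h import *
print(sign_off())"
```

```text
the job is handed in; nothing more can be done
None
```

I handed the job in at about 26 s: the free branch rests at its stop, pushed there with about 6 N at the knob. The white cup hangs on that branch's pin, pressed home with about 16 N and pointing straight out, and the arm is clear.

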